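# Snap the sugar tub's lid shut all round

### The job

The lid of the white sugar tub on the marble slab is clipped down along only part of its green rim. Go round the rim and press down the sections that still stand up until every one has clicked shut and lies flat. Only press: do not lift, tip or shift the tub, leave everything else on the counter where it is, and finish with the hand clear.

Things in the scene. Friction and masses are not known exactly. Their poses are not given: they have to be found in the camera images.
- slab: white marble pastry slab lying fixed on the counter, 320 x 440 x 18 mm, long side along its y axis; origin at the centre of its underside
- tub: white plastic tub of sugar standing loose in the middle of the slab, about 0.9 kg, 153 mm diameter, a thin white carrying handle folded down against its side; origin at the centre of its underside, z up. It wears a green lid whose rim is cut into six sections of 60 degrees, rim1 to rim6 anticlockwise from above; the middle of rim1 lies 30 degrees anticlockwise from the tub's x axis
- lid_middle (a point): centre of the lid's round, fixed middle panel, on the tub's axis, 114 mm above the tub's underside: level with the rim top of a shut section. The rim is 164 mm over all; a shut rim top is flat from 70 to 80 mm from this axis. An unclipped section is tilted up about the panel's edge (58 mm from the axis), outer edge 9 mm higher. A small pull tab sticks out below rim6
- rim1 (a joint): bend of lid section rim1, rad: 0 = standing up unclipped, 0.42 = fully shut. Pushed down at the middle of its rim top it resists with up to about 8 N (most at the start), then past half way (0.21) it snaps down by itself and stays shut against a hard stop; let go before half way it springs back up
- rim1_top (a point): point on the rim top of lid section rim1, half-way along the section; it moves with the section. Shut, it lies 75.5 mm from the lid's centre and 114 mm above the tub's underside; standing up, about 7 mm higher and 4 mm nearer the centre
- rim2 (a joint): bend of lid section rim2, rad: 0 = standing up unclipped, 0.42 = fully shut. Pushed down at the middle of its rim top it resists with up to about 8 N (most at the start), then past half way (0.21) it snaps down by itself and stays shut against a hard stop; let go before half way it springs back up
- rim2_top (a point): point on the rim top of lid section rim2, half-way along the section; it moves with the section. Shut, it lies 75.5 mm from the lid's centre and 114 mm above the tub's underside; standing up, about 7 mm higher and 4 mm nearer the centre
- rim3 (a joint): bend of lid section rim3, rad: 0 = standing up unclipped, 0.42 = fully shut. Pushed down at the middle of its rim top it resists with up to about 8 N (most at the start), then past half way (0.21) it snaps down by itself and stays shut against a hard stop; let go before half way it springs back up
- rim3_top (a point): point on the rim top of lid section rim3, half-way along the section; it moves with the section. Shut, it lies 75.5 mm from the lid's centre and 114 mm above the tub's underside; standing up, about 7 mm higher and 4 mm nearer the centre
- rim4 (a joint): bend of lid section rim4, rad: 0 = standing up unclipped, 0.42 = fully shut. Pushed down at the middle of its rim top it resists with up to about 8 N (most at the start), then past half way (0.21) it snaps down by itself and stays shut against a hard stop; let go before half way it springs back up
- rim4_top (a point): point on the rim top of lid section rim4, half-way along the section; it moves with the section. Shut, it lies 75.5 mm from the lid's centre and 114 mm above the tub's underside; standing up, about 7 mm higher and 4 mm nearer the centre
- rim5 (a joint): bend of lid section rim5, rad: 0 = standing up unclipped, 0.42 = fully shut. Pushed down at the middle of its rim top it resists with up to about 8 N (most at the start), then past half way (0.21) it snaps down by itself and stays shut against a hard stop; let go before half way it springs back up
- rim5_top (a point): point on the rim top of lid section rim5, half-way along the section; it moves with the section. Shut, it lies 75.5 mm from the lid's centre and 114 mm above the tub's underside; standing up, about 7 mm higher and 4 mm nearer the centre
- rim6 (a joint): bend of lid section rim6, rad: 0 = standing up unclipped, 0.42 = fully shut. Pushed down at the middle of its rim top it resists with up to about 8 N (most at the start), then past half way (0.21) it snaps down by itself and stays shut against a hard stop; let go before half way it springs back up
- rim6_top (a point): point on the rim top of lid section rim6, half-way along the section; it moves with the section. Shut, it lies 75.5 mm from the lid's centre and 114 mm above the tub's underside; standing up, about 7 mm higher and 4 mm nearer the centre
- dredger: sugar dredger on the marble slab: upright steel can with a domed, pierced top, 68 mm diameter, 107 mm high; origin at the centre of its underside; not part of the job
- cherry_jar: jar of candied cherries on the slab: dark red, paper label, white cap, 62 mm diameter, 84 mm high; origin at the centre of its underside; not part of the job
- cutter: round pastry cutter on the slab: open aluminium ring, 64 mm diameter, 35 mm high; origin at the centre of its underside; not part of the job
- ramekin: small white ceramic ramekin on the slab, 66 mm diameter, 40 mm high; origin at the centre of its underside; not part of the job
- tongs: steel pastry tongs lying on the counter left of the slab, 240 mm long, 30 mm high, closed end towards the robot at yaw 0; origin on the counter under its middle, x along its length; not part of the job
- loaf: round crusty loaf on the counter at the right, 156 mm diameter, 74 mm high; origin at the centre of its underside; not part of the job

How it is judged:
By the outcome, as a careful person would: the job done as asked, in the order asked, and still so for the second after the job is handed in, with the robot touching nothing.
It also fails if it takes over 45 s, if anything falls off the work surface, if the arm or the gripper's body presses on something with over 40 N, if the wrist force passes 120 N, or if a joint passes its speed limit or range.

### The arm

A 7-joint arm with a two-finger parallel gripper is mounted at the origin on the work surface. World frame = base frame: x ahead of the robot, y to its left, z up, the work surface at z = 0. Lengths are in m, angles in rad, forces in N, time in s.
With the tool pointing down it reaches from about 0.35 to 0.9 m from the base axis. Payload 19.9 kg.
Tool frame: the origin (TCP) lies midway between the tips of the shut fingers; the grasp point (between the pads) lies 19 mm behind it (pinch_z is the distance from the TCP to the grasp point, in m); z points along the fingers, y is the line along which they close (so a half turn about z gives the same grasp; the last joint's range is limited). The gripper opens to 85 mm and grips with 20 to 120 N. Pads are 22 mm wide; open, the fingers measure 114 mm over their backs; the gripper's body (76 mm by 85 mm) begins 54 mm behind the grasp point. The pads swing forward as they close: fully open they stand 13 mm farther back than shut.
Start: joints at [1.111, 0.417, -0.01, 1.614, 0.005, 1.111, -0.053], TCP at [0.254, -0.571, 0.231] pointing down, gripper open.
Joint ranges: [-2.81, 2.81], [-0.39, 2.02], [-1.27, 1.25], [0.06, 2.57], [-1.19, 4.33], [0.19, 2], [-2.82, 2.82]. Speed limits (rad/s): [1.89, 1.89, 2.39, 2.39, 3.01, 3.01, 3.01].

### API

Orientations are given as [roll, pitch, yaw] about the fixed x, y, z axes, in that order (R = Rz(yaw) Ry(pitch) Rx(roll)).
In Python, from plant import observe, grab_frame, sign_off, pinch_z gives the robot as it stands.
- The arm moves only by the shell command python3 -m crank 'ROWS'. ROWS is JSON, a list of rows, each a list of 5 numbers: the closure, from 0 (fully open) to 1 (shut), then the shift along the world's x, y, z normalised to -1 to 1, where 1 is 0.1 m, then the turn about the world's z normalised to -1 to 1, where 1 is 1.5 rad. In form: [[claw, dx, dy, dz, roll], ...]. A call has 1 to 10 rows; each row is the pose to reach, as a shift and turn from the pose commanded when the call began; what a row does not reach only later rows make up. A row lasts 1/12 s, in which the tool goes at most 41.7 mm and 7.16 degrees, less where a joint would pass 70% of its speed; a pose out of reach is approached as far as the arm can. A call with a number of a shift or a turn outside -1 to 1 is refused whole. A call with a gripper value outside its range is refused whole. The fingers move at their own pace and stop on an object; the grip force is fixed at half the most. Time passes only in rows, so rows that repeat a pose let the fingers close. It gives the time, the measured TCP pose, the force, the opening and the grip force at its end, in the units of the state.
- observe(): the state, without advancing time (a new reading comes with each control period).
- grab_frame(name): name is "scene" or "top" or "wrist"; returns a dict with "img" (480x640x3 uint8, red, green, blue), "fx", "fy", "cx", "cy" (pixels), "rvec" (rotation vector, rad) and "tvec" (3), from world to camera coordinates, as OpenCV has them. Camera axes: x right, y down, z forward; pixel columns grow to the right and rows downward; lengths in m; the calibration is good to about 2 mm. A picture is of the moment at which its call begins. There is no depth.
- sign_off(): hands the job in; it is judged then, once.
The state is a dict: "time": time; "joint_positions": joint angles; "joint_vel": joint speeds; "effort": joint torques, N m; "position": TCP position; "orientation": TCP orientation; "force": force on the tool from outside, world axes, zero at the start; "torque": the same for the moment, N m; "grip_width": finger opening in m; "grasp_force": force on a finger pad.
Only numpy, scipy, OpenCV 4.12 (cv2) and the standard library are available. Lean on these libraries where they do the work, as an engineer would, in place of code of your own. Each camera call takes 0.05 s, during which the arm holds its last target. There are 200 camera calls.

## Working session

There is one attempt and no reset: what is moved stays moved. The work goes in short steps, Python scripts to look and compute and a shell command to move; the robot and the scene stay as the last step left them, time stands still between calls to the robot, and variables do not carry over. Pictures are saved under pics/ and viewed, at most 10 in all, crops included, and the job is handed in when it is done.

```bash
mkdir -p pics
cat > h.py <<'E'
import cv2,numpy as np
from plant import *
def snap(name,fn):
    f=grab_frame(name); np.save('pics/'+fn+'.npy',f,allow_pickle=True)
    cv2.imwrite('pics/'+fn+'.png',f['img'][:,:,::-1]); return f
def ray(f,u,v,z):
    R=cv2.Rodrigues(np.array(f['rvec'],float))[0];t=np.array(f['tvec'],float).ravel()
    c=-R.T@t; d=R.T@np.array([(u-f['cx'])/f['fx'],(v-f['cy'])/f['fy'],1]); return c+d*(z-c[2])/d[2]
def proj(f,p):
    K=np.array([[f['fx'],0,f['cx']],[0,f['fy'],f['cy']],[0,0,1]])
    return cv2.projectPoints(np.array(p,float).reshape(-1,1,3),np.array(f['rvec'],float),np.array(f['tvec'],float),K,None)[0].reshape(-1,2)
E
python3 - <<'E'
from h import *
for n in('scene','top'):
    f=snap(n,n+'0'); R=cv2.Rodrigues(np.array(f['rvec'],float))[0]; print(n,-R.T@np.array(f['tvec']).ravel())
s=observe();print(s['time'],s['position'],s['orientation'],s['force'],pinch_z)
E
```

```text
scene [1.50466912 0.20174703 1.00881643]
top [0.32615194 0.01104121 1.47807886]
0.1 [ 0.25400499 -0.57070657  0.23072313] [-3.14045517e+00  1.03721417e-04  4.18754895e-01] [ 0.11764479 -0.07231877 -0.80536007] 0.0187
```

View pics/scene0.png

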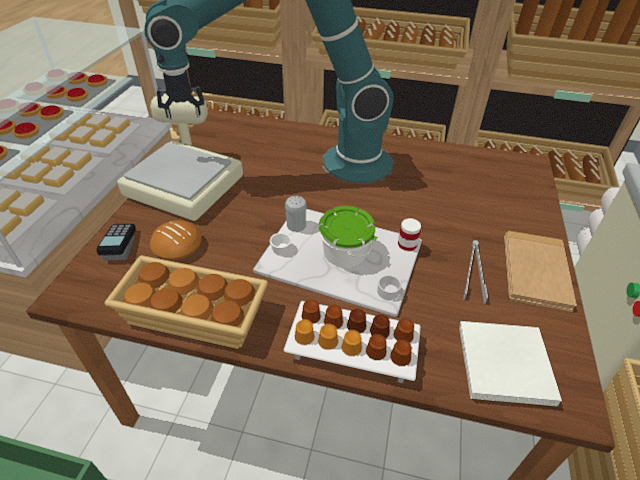

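View pics/top0.png

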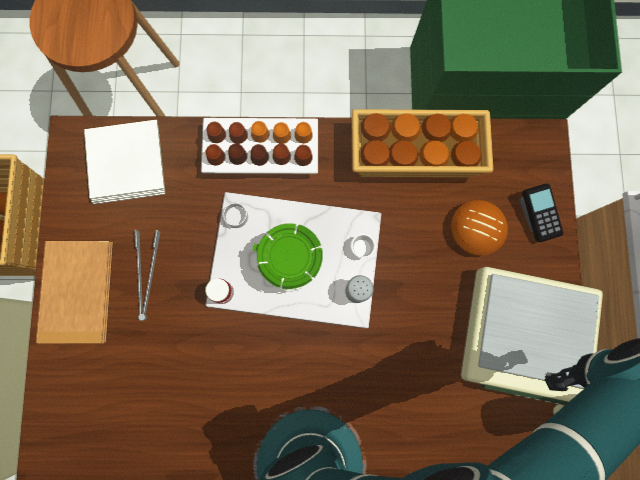

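The scene view shows the green lid at about (348,228) and the top view at (290,256). The dredger, jar, cutter and ramekin stand at the slab corners. Next I'll measure the centre and zoom in.

Run:
```python
from h import *
out=[]
for n,b in(('scene0',(310,195,75,60)),('top0',(250,215,82,82))):
    f=np.load('pics/'+n+'.npy',allow_pickle=True).item(); im=f['img'].astype(int)
    m=((im[...,1]>im[...,0]+40)&(im[...,1]>im[...,2]+40)).astype(np.uint8); x,y,w,h=b
    k=np.zeros_like(m);k[y:y+h,x:x+w]=m[y:y+h,x:x+w]
    c=max(cv2.findContours(cv2.morphologyEx(k,cv2.MORPH_CLOSE,np.ones((5,5))),0,2)[0],key=cv2.contourArea)
    h_=cv2.convexHull(c); e=cv2.fitEllipse(h_); print(n,e,ray(f,*e[0],.134),cv2.boundingRect(c))
    P=np.array([ray(f,*p[0],.132)[:2] for p in h_]); ctr=ray(f,*e[0],.134)[:2]
    d=P-ctr; print(np.c_[np.degrees(np.arctan2(d[:,1],d[:,0])).round(),(1e3*np.hypot(*d.T)).round(1)].tolist())
    crop=f['img'][y:y+h,x:x+w,::-1]; out.append(cv2.resize(crop,(390,390*h//w),interpolation=cv2.INTER_CUBIC))
H=max(o.shape[0] for o in out)
cv2.imwrite('pics/z.png',np.hstack([np.pad(o,((0,H-o.shape[0]),(0,10),(0,0))) for o in out]))
f=np.load('pics/top0.npy',allow_pickle=True).item()
print('dredger top',ray(f,360,289,.125),'jar',ray(f,218,290,.1))
```

```text
scene0 ((347.8271484375, 226.8061065673828), (40.68081283569336, 58.572425842285156), 99.11206817626953) [0.5365611  0.06026117 0.134     ] (319, 206, 58, 42)
[[-171.0, 97.7], [180.0, 95.7], [162.0, 93.4], [154.0, 90.8], [137.0, 85.4], [125.0, 81.0], [109.0, 77.0], [77.0, 87.8], [74.0, 89.4], [71.0, 88.8], [49.0, 78.9], [28.0, 79.4], [14.0, 81.3], [-6.0, 82.6], [-12.0, 82.2], [-25.0, 79.5], [-33.0, 79.3], [-58.0, 81.7], [-70.0, 83.8], [-91.0, 86.2], [-100.0, 87.9], [-117.0, 90.0], [-127.0, 93.7], [-132.0, 93.8], [-143.0, 94.9], [-149.0, 96.3], [-158.0, 97.9]]
top0 ((288.0634765625, 255.31568908691406), (64.45292663574219, 68.59140014648438), 99.02265167236328) [0.52421302 0.0570525  0.134     ] (253, 223, 69, 66)
[[-21.0, 83.4], [-26.0, 84.1], [-34.0, 84.8], [-43.0, 85.0], [-50.0, 85.1], [-62.0, 84.9], [-66.0, 84.9], [-79.0, 84.3], [-100.0, 83.8], [-108.0, 84.4], [-120.0, 83.7], [-126.0, 83.6], [-143.0, 83.4], [-149.0, 83.4], [-153.0, 83.2], [-164.0, 82.4], [-171.0, 82.7], [172.0, 82.6], [161.0, 81.3], [149.0, 81.0], [140.0, 80.8], [135.0, 80.5], [126.0, 79.8], [119.0, 80.1], [111.0, 80.4], [80.0, 89.7], [75.0, 91.6], [71.0, 90.7], [39.0, 80.7], [27.0, 81.2], [23.0, 81.5], [11.0, 82.1], [-3.0, 83.3]]
dredger top [ 0.44084863 -0.1231084   0.125     ] jar [0.44000554 0.23499756 0.1       ]
```

View pics/z.png

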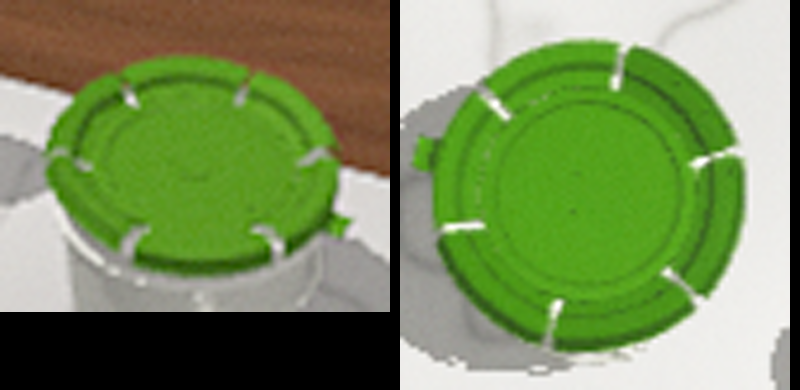

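```bash
python3 -m crank '[[1,0,0.3,0.5,0],[1,0,0.6,1,0],[1,0.3,1,1,0],[1,0.4,1,1,0]]'
for i in 1 2 3 4; do python3 -m crank '[[1,0.17,0.35,0,0],[1,0.35,0.7,0,0],[1,0.5,1,0,0],[1,0.5,1,0,0]]'; done
python3 - <<'E'
from h import *
f=snap('wrist','w0'); print(observe()['position'],observe()['time'],observe()['force'])
R=cv2.Rodrigues(np.array(f['rvec'],float))[0]; print(-R.T@np.array(f['tvec']).ravel(),R, proj(f,[.5255,.0548,.132]))
E
```

```text
time: 0.43
position: [0.2935, -0.4699, 0.3337]
orientation: [3.139, -0.0, 0.416]
force: [1.4, 0.7, 0.4]
grip_width: 0.0386
grasp_force: 0.0
time: 0.77
position: [0.3475, -0.3654, 0.3315]
orientation: [-3.141, -0.001, 0.426]
force: [0.8, 1.1, -1.0]
grip_width: -0.0
grasp_force: 0.0
time: 1.1
position: [0.3969, -0.2653, 0.3314]
orientation: [-3.141, -0.001, 0.426]
force: [0.9, 1.1, 0.0]
grip_width: 0.0001
grasp_force: 0.0
time: 1.43
position: [0.4464, -0.1652, 0.3313]
orientation: [-3.141, -0.001, 0.426]
force: [0.0, 0.0, 0.2]
grip_width: 0.0001
grasp_force: 0.0
time: 1.77
position: [0.4959, -0.065, 0.3312]
orientation: [-3.14, -0.001, 0.426]
force: [-0.2, 0.7, -0.7]
grip_width: 0.0002
grasp_force: 0.0
[ 0.49495461 -0.0680241   0.33098422] 1.8167 [-0.80861734 -0.57638874  0.26468368]
[ 0.56064122 -0.03504888  0.47298784] [[ 0.41378868 -0.91037112 -0.00182919]
 [-0.87318424 -0.39745304  0.28209991]
 [-0.25754263 -0.11513253 -0.95938329]] [[210.0141142  127.65751099]]
```

View pics/w0.png

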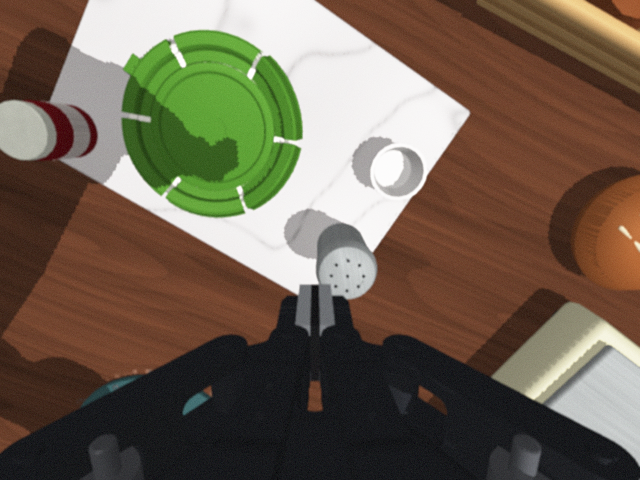

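The wrist view shows the lid centred at about (212,123), with dark steps at its right side, but the section states aren't clear. I'll take a closer look from above.

```bash
python3 -m crank '[[1,-0.15,0.35,-0.2,0],[1,-0.3,0.7,-0.4,0],[1,-0.4,1,-0.7,0],[1,-0.4,1,-0.8,0],[1,-0.4,1,-0.8,0]]'
python3 - <<'E'
from h import *
f=snap('wrist','w1'); print(observe()['position'],observe()['force'])
im=f['img'].astype(int)
m=((im[...,1]>im[...,0]+30)&(im[...,1]>im[...,2]+30)).astype(np.uint8)
c=max(cv2.findContours(cv2.morphologyEx(m,cv2.MORPH_CLOSE,np.ones((9,9))),0,2)[0],key=cv2.contourArea)
P=np.array([ray(f,*p[0],.130)[:2] for p in c])
from scipy.optimize import least_squares
r=least_squares(lambda q:np.hypot(P[:,0]-q[0],P[:,1]-q[1])-q[2],[.5255,.055,.082],loss='soft_l1',f_scale=.001).x; print(r)
d=P-r[:2]; a=np.degrees(np.arctan2(d[:,1],d[:,0])); R=1e3*np.hypot(*d.T)
for k in range(-180,180,10):
    s=abs((a-k+180)%360-180)<5
    if s.any(): print(k,np.median(R[s]).round(1),end=' | ')
cv2.imwrite('pics/w1z.png',cv2.resize(f['img'][:420,80:560,::-1],(680,595)))
E
```

```text
time: 2.23
position: [0.4523, 0.0295, 0.249]
orientation: [-3.14, 0.004, 0.421]
force: [-0.9, -1.7, -0.4]
grip_width: 0.0001
grasp_force: 0.0
[0.45352036 0.02842376 0.25062714] [-0.99285265  0.60726268  0.08317923]
[0.52464633 0.05415849 0.08209324]
-180 82.2 | -170 82.3 | -160 82.8 | -150 82.4 | -140 81.7 | -130 81.9 | -120 82.0 | -110 82.2 | -100 82.5 | -90 82.3 | -80 82.2 | -70 81.8 | -60 82.1 | -50 82.3 | -40 82.5 | -30 82.4 | -20 82.2 | -10 81.2 | 0 81.4 | 40 76.5 | 50 81.3 | 60 81.7 | 70 89.1 | 80 91.1 | 90 81.8 | 100 81.9 | 110 82.2 | 120 82.9 | 130 82.6 | 140 81.7 | 150 81.7 | 160 81.6 | 170 82.1 |
```

View pics/w1z.png

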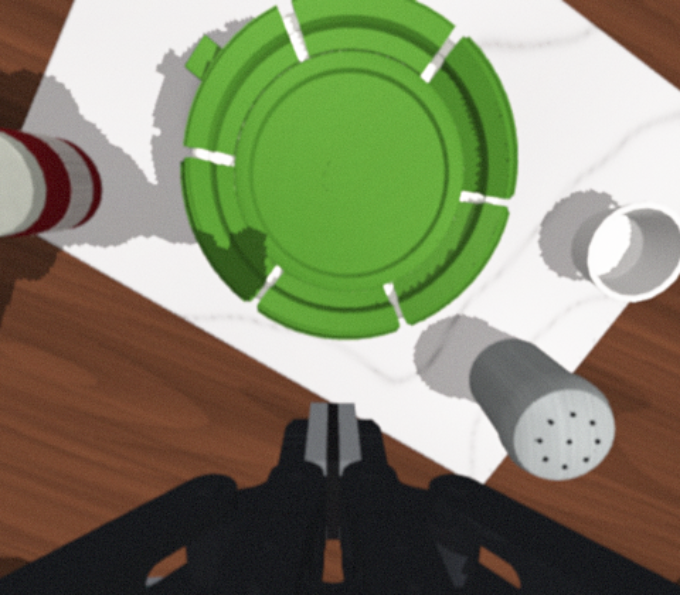

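The close view shows all six sections. The right-hand one, at world −45° (rim4), clearly stands up, with a rim step at (487,198). The others are uncertain, so I'll find their state by touch, starting with the nearest, rim2 at −165°.

```bash
python3 -m crank '[[1,0,0.06,-0.3,0],[1,0,0.06,-0.6,0],[1,0,0.06,-0.9,0],[1,0,0.06,-1,0],[1,0,0.06,-1,0]]'
python3 -m crank '[[1,0,0,-0.06,0],[1,0,0,-0.12,0],[1,0,0,-0.12,0]]'
python3 -m crank '[[1,0,0,-0.02,0],[1,0,0,-0.04,0],[1,0,0,-0.04,0]]'
python3 -m crank '[[1,0,0,-0.02,0],[1,0,0,-0.03,0],[1,0,0,-0.03,0]]'
```

```text
time: 2.7
position: [0.4539, 0.0338, 0.1503]
orientation: [-3.14, 0.003, 0.417]
force: [-0.6, -0.5, 0.4]
grip_width: -0.0001
grasp_force: 0.0
time: 2.95
position: [0.4546, 0.0345, 0.1397]
orientation: [3.141, -0.001, 0.418]
force: [-0.3, -2.4, 3.0]
grip_width: -0.0001
grasp_force: 1.8
time: 3.2
position: [0.4545, 0.035, 0.1356]
orientation: [3.141, -0.001, 0.419]
force: [-0.7, 0.6, 1.0]
grip_width: -0.0005
grasp_force: 0.0
time: 3.45
position: [0.4541, 0.0351, 0.1322]
orientation: [-3.141, 0.0, 0.419]
force: [-0.9, 0.4, 0.2]
grip_width: 0.0001
grasp_force: 0.0
```

```bash
python3 -m crank '[[1,0,0,-0.01,0],[1,0,0,-0.02,0],[1,0,0,-0.02,0]]'
python3 -m crank '[[1,0,0,0.1,0],[1,0,0,0.23,0],[1,0,0,0.23,0]]'
```

```text
time: 3.7
position: [0.4543, 0.0351, 0.1315]
orientation: [3.141, 0.0, 0.419]
force: [-14.5, -1.7, 36.7]
grip_width: 0.0
grasp_force: 17.8
time: 3.95
position: [0.4551, 0.0352, 0.1551]
orientation: [3.141, -0.002, 0.419]
force: [0.3, 0.8, 0.5]
grip_width: 0.0001
grasp_force: 0.0
```

```bash
python3 -m crank '[[1,0.26,-0.26,0,0],[1,0.52,-0.51,0,0],[1,0.52,-0.51,0,0]]'
python3 -m crank '[[1,0,0,-0.08,0],[1,0,0,-0.15,0],[1,0,0,-0.15,0]]'
python3 -m crank '[[1,0,0,-0.03,0],[1,0,0,-0.06,0],[1,0,0,-0.065,0],[1,0,0,-0.065,0]]'
python3 -m crank '[[1,0,0,0.1,0],[1,0,0,0.215,0],[1,0,0,0.215,0]]'
```

```text
time: 4.2
position: [0.5096, -0.0207, 0.153]
orientation: [3.14, -0.001, 0.414]
force: [-1.2, -1.2, -0.4]
grip_width: -0.0
grasp_force: 0.0
time: 4.45
position: [0.5049, -0.0154, 0.1365]
orientation: [-3.14, 0.002, 0.42]
force: [-0.3, 0.6, 0.3]
grip_width: 0.0002
grasp_force: 0.0
time: 4.78
position: [0.5059, -0.0154, 0.132]
orientation: [-3.141, 0.0, 0.42]
force: [-4.1, 0.6, 7.7]
grip_width: -0.0002
grasp_force: 4.0
time: 5.03
position: [0.5072, -0.0157, 0.1558]
orientation: [3.14, -0.003, 0.419]
force: [-0.1, 0.2, 1.8]
grip_width: -0.0003
grasp_force: 0.0
```

```bash
python3 -m crank '[[1,0.36,0.1,0,0],[1,0.7,0.19,0,0],[1,0.7,0.19,0,0]]'
python3 -m crank '[[1,0,0,-0.08,0],[1,0,0,-0.15,0],[1,0,0,-0.15,0]]'
python3 -m crank '[[1,0,0,-0.03,0],[1,0,0,-0.06,0],[1,0,0,-0.065,0],[1,0,0,-0.065,0]]'
python3 -m crank '[[1,0,0,0.1,0],[1,0,0,0.215,0],[1,0,0,0.215,0]]'
python3 -m crank '[[1,0.1,0.36,0,0],[1,0.19,0.7,0,0],[1,0.19,0.7,0,0]]'
python3 -m crank '[[1,0,0,-0.08,0],[1,0,0,-0.15,0],[1,0,0,-0.15,0]]'
python3 -m crank '[[1,0,0,-0.03,0],[1,0,0,-0.06,0],[1,0,0,-0.065,0],[1,0,0,-0.065,0]]'
python3 -m crank '[[1,0,0,0.1,0],[1,0,0,0.215,0],[1,0,0,0.215,0]]'
```

```text
time: 5.28
position: [0.5807, 0.0048, 0.1539]
orientation: [-3.141, -0.004, 0.42]
force: [-0.0, 1.5, -0.6]
grip_width: 0.0001
grasp_force: 0.0
time: 5.53
position: [0.575, 0.0025, 0.1369]
orientation: [-3.141, 0.002, 0.418]
force: [-0.5, -0.7, -0.7]
grip_width: -0.0
grasp_force: 0.0
time: 5.87
position: [0.5758, 0.0027, 0.132]
orientation: [3.141, 0.0, 0.419]
force: [-4.9, -0.7, 7.1]
grip_width: 0.0
grasp_force: 3.5
time: 6.12
position: [0.5772, 0.0031, 0.156]
orientation: [3.14, -0.003, 0.419]
force: [0.4, 0.1, 0.6]
grip_width: 0.0
grasp_force: 0.0
time: 6.37
position: [0.5958, 0.0802, 0.1543]
orientation: [-3.139, -0.003, 0.425]
force: [-0.9, 1.4, 0.6]
grip_width: 0.0002
grasp_force: 0.0
time: 6.62
position: [0.5943, 0.0717, 0.1365]
orientation: [-3.141, 0.002, 0.418]
force: [0.4, -0.3, -0.5]
grip_width: 0.0002
grasp_force: 0.0
time: 6.95
position: [0.5953, 0.0723, 0.132]
orientation: [3.141, -0.0, 0.418]
force: [-2.3, -2.5, 5.9]
grip_width: -0.0001
grasp_force: 3.0
time: 7.2
position: [0.5963, 0.0732, 0.1561]
orientation: [3.141, -0.003, 0.419]
force: [-0.1, -1.0, 1.2]
grip_width: -0.0
grasp_force: 0.0
```

```bash
python3 -m crank '[[1,-0.26,0.26,0,0],[1,-0.52,0.52,0,0],[1,-0.52,0.52,0,0],[1,-0.52,0.52,0,0]]'
python3 -m crank '[[1,0,0,-0.08,0],[1,0,0,-0.15,0],[1,0,0,-0.15,0]]'
python3 -m crank '[[1,0,0,-0.03,0],[1,0,0,-0.06,0],[1,0,0,-0.065,0],[1,0,0,-0.065,0]]'
python3 -m crank '[[1,0,0,0.1,0],[1,0,0,0.215,0],[1,0,0,0.215,0]]'
python3 -m crank '[[1,-0.36,-0.1,0,0],[1,-0.7,-0.19,0,0],[1,-0.7,-0.19,0,0],[1,-0.7,-0.19,0,0]]'
python3 -m crank '[[1,0,0,-0.08,0],[1,0,0,-0.15,0],[1,0,0,-0.15,0]]'
python3 -m crank '[[1,0,0,-0.03,0],[1,0,0,-0.06,0],[1,0,0,-0.065,0],[1,0,0,-0.065,0]]'
python3 -m crank '[[1,0,0,0.1,0],[1,0,0,0.215,0],[1,0,0,0.215,0]]'
python3 -m crank '[[1,-0.1,-0.37,0.4,0],[1,-0.2,-0.75,0.8,0],[1,-0.2,-0.75,1,0],[1,-0.2,-0.75,1,0],[1,-0.2,-0.75,1,0]]'
python3 - <<'E'
from h import *
f=snap('wrist','w2'); print(observe()['position'],observe()['force'])
cv2.imwrite('pics/w2z.png',cv2.resize(f['img'][:420,80:560,::-1],(680,595)))
E
```

```text
time: 7.53
position: [0.5424, 0.1266, 0.1541]
orientation: [3.141, -0.001, 0.422]
force: [1.2, -1.2, 0.0]
grip_width: -0.0
grasp_force: 0.0
time: 7.78
position: [0.5429, 0.124, 0.1365]
orientation: [-3.141, 0.002, 0.417]
force: [-0.1, -0.1, -0.0]
grip_width: 0.0005
grasp_force: 0.0
time: 8.12
position: [0.5435, 0.1248, 0.132]
orientation: [3.141, -0.0, 0.418]
force: [-2.8, -3.2, 7.7]
grip_width: -0.0002
grasp_force: 4.1
time: 8.37
position: [0.5443, 0.1254, 0.1558]
orientation: [3.141, -0.003, 0.419]
force: [0.1, 1.1, 0.4]
grip_width: 0.0001
grasp_force: 0.0
time: 8.7
position: [0.4724, 0.1055, 0.1538]
orientation: [3.141, -0.0, 0.419]
force: [0.2, 0.1, 1.1]
grip_width: -0.0005
grasp_force: 0.0
time: 8.95
position: [0.4732, 0.1063, 0.1368]
orientation: [-3.141, 0.001, 0.419]
force: [-0.7, -1.5, -1.6]
grip_width: -0.0001
grasp_force: 0.0
time: 9.28
position: [0.4735, 0.1062, 0.132]
orientation: [3.142, -0.0, 0.419]
force: [-2.3, 0.1, 10.2]
grip_width: 0.0003
grasp_force: 5.0
time: 9.53
position: [0.4742, 0.1064, 0.1555]
orientation: [3.141, -0.002, 0.419]
force: [0.1, -0.4, 0.8]
grip_width: 0.0
grasp_force: 0.0
time: 9.95
position: [0.4541, 0.0299, 0.2557]
orientation: [3.139, -0.004, 0.416]
force: [0.1, 0.0, -0.8]
grip_width: -0.0002
grasp_force: 0.0
[0.45348779 0.03069283 0.25409905] [-0.19061541  0.39178281 -0.92970959]
```

View pics/w2z.png

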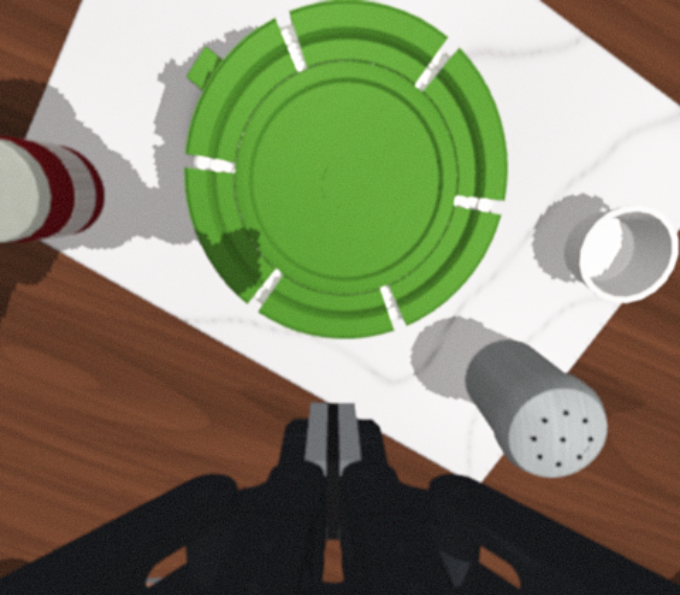

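All six sections now look the same and flat: the rim outline is a clean circle and the step at (487,200) is gone. The tub and its neighbours look unmoved and the hand is about 12 cm above the lid, so I'll hand in.

```bash
python3 -c "
from plant import *
print(sign_off())"
```

```text
the job is handed in; nothing more can be done
None
```

I pressed all six rim sections of the lid down to their hard stop, and the last close-up shows the rim lying flat all round with the hand clear. The job is handed in at about 10 s of the 45 s; no verdict was returned.

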